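# Release the feed carousel and hold the red-capped jar at the front

### The arm

A 7-joint arm with a two-finger parallel gripper is mounted at the origin on the work surface. World frame = base frame: x ahead of the robot, y to its left, z up, the work surface at z = 0. Lengths are in m, angles in rad, forces in N, time in s.
With the tool pointing down it reaches from about 0.4 to 0.85 m from the base axis. Payload 10.4 kg.
Tool frame: the origin (TCP) lies on the centre line of the jaws, within the pads' length; the fingertips stand 22 mm ahead of it and the grasp point (between the pads) lies 3 mm ahead of it; z points along the fingers, y is the line along which they close (so a half turn about z gives the same grasp; the last joint's range is limited). The gripper opens to 87 mm and grips with 3 to 60 N. Pads are 19 mm wide; open, the fingers measure 117 mm over their backs; the gripper's body (75 mm by 190 mm) begins 51 mm behind the grasp point.
Start: joints at [1.3, 0.332, -0.065, 1.46, 0.022, 1.35, -0.088], TCP at [0.153, -0.606, 0.245] pointing down, gripper open.
Joint ranges: [-2.6, 2.6], [-0.5, 2.12], [-1.47, 1.34], [0.16, 2.42], [-1.27, 4.41], [0.06, 2.06], [-2.6, 2.6]. Speed limits (rad/s): [2.22, 2.22, 2.79, 2.79, 3.14, 3.14, 3.14].

### API

Orientations are given as a unit quaternion [x, y, z, w].
In Python, from bench import r, cam gives the robot as it stands (r), with the cameras (cam).
- The arm moves only by the tool jog_arm, called after "Request:" as name([rows], argument=value, ...), one row to a line, values as JSON. Schema: {"type":"object","properties":{"increments":{"type":"array","items":{"type":"object","properties":{"sx":{"type":"number"},"sy":{"type":"number"},"sz":{"type":"number"},"yaw":{"type":"number"},"aperture":{"type":"number"}},"additionalProperties":false,"required":["aperture"]},"minItems":1,"maxItems":12},"squeeze":{"type":"number"},"only":{"type":"string"},"quiet":{"type":"boolean"},"lines":{"type":"string"}},"required":["increments"],"additionalProperties":false}. increments is a list of rows, 1 to 12 of them, each an object with the fields sx, sy, sz (the shift in m), yaw (a turn about the tool's z in rad), aperture (the finger opening in m); a field left out counts as zero (the opening has to be given); each row is the pose to reach, as a shift and turn from the pose commanded when the call began, along the tool's axes at that moment; what a row does not reach only later rows make up. A row lasts 1/10 s, in which the tool goes at most 0.05 m and 0.15 rad, less where a joint would pass 70% of its speed; a pose out of reach is approached as far as the arm can. The fingers move at their own pace and stop on an object; squeeze is the grip in N (left out, the last holds). Time passes only in rows, so rows that do not move let the fingers close. The tool returns the time, the measured TCP pose, the force, the opening and the grip force at its end. only (a regular expression) keeps the lines of the reply that match it, lines (a string "A,B") keeps lines A to B, and quiet returns only ok. Input that does not fit is refused with a message, and nothing moves.
- r.read_state(): the state, without advancing time (a new reading comes with each control period).
- cam.camera(name): name is "scene" or "top" or "wrist"; returns a dict with "img" (384x512x3 uint8, red, green, blue), "fx", "fy", "cx", "cy" (pixels), "pose" (4x4, takes a point from camera to world coordinates). Camera axes: x right, y down, z forward; pixel columns grow to the right and rows downward; lengths in m; the calibration is good to about 2 mm. The wrist camera is an equidistant fisheye: a pixel r from the principal point sees the ray r / f radians off the axis. A picture is of the moment at which its call begins. There is no depth.
- r.close_job(): hands the job in; it is judged then, once.
The state is a dict: "time": time; "joint_positions": joint angles; "joint_vel": joint speeds; "joint_torque": joint torques, N m; "ee_pos": TCP position; "eef_rot": TCP orientation; "ft_force": force on the tool from outside, world axes, zero at the start; "torque": the same for the moment, N m; "width": finger opening in m; "grip_force": force on a finger pad.
Only numpy, scipy, OpenCV 4.12 (cv2) and the standard library are available. Lean on these libraries where they do the work, as an engineer would, in place of code of your own. Each camera call takes 0.05 s, during which the arm holds its last target. There are 200 camera calls.

### The job

Push the blue spring slide of the feed jar carousel all the way out, so that it ejects the yellow stop key completely from its channel, and let the slide spring back. Then turn the carousel until the red-capped jar stands in line with the red pointer on the base, at the front, and finish while still holding the turntable firmly and still in the gripper. Leave the other things on the stand where they are.

Things in the scene. Friction and masses are not known exactly. Their poses are not given: they have to be found in the camera images.
- base: fixed white base, a disc of 244 mm diameter, 14 mm thick; origin under its centre on the surface, on the upright turning axis. Its -x side is the front, with a red pointer 22 mm wide reaching 190 mm from the axis. On its -y side a deck (top z 14 mm, x -87 to +43 mm) reaches out to y -255 mm with the key channel, the slide, and an 8 mm high lip at its outer end
- carousel: turntable: aluminium disc 220 mm across, z 34 to 44 mm; origin as the base's; turns about its z axis any number of turns, friction 0.03 N m, no spring. Five jars fixed on it, axes at 75 mm radius, 72 degrees apart: bodies 40 mm across, round caps 34 mm across from z 90 to 109 mm, good to grip. One cap red (at own -x), four white. Studs below the disc strike the key while it is in
- marked_jar (a point): centre of the top of the red cap, 109 mm above the surface, 75 mm from the turning axis; the jar is fixed to the turntable and turns with it
- front (a point): point fixed on the base, above the line of the red pointer, 75 mm from the turning axis and 109 mm up: where the top of the red cap must come
- key: loose yellow stop key, a bar 18 (x) x 50 (y) x 15 mm; origin in the centre of its underside. At first it lies on the deck between two low grey channel walls (14 mm high, base y -112 to -130 mm), centre at base y -113 mm, inner end under the disc, and stops the carousel from turning past it; it slides out along base -y
- ejector (a joint): travel of the blue spring slide, m: 0 at rest, 0.058 pushed fully out along base -y; its spring pushes back with about 3 N at rest and 8 N fully out. A steel claw on it carries the key along from 1.7 mm on and leaves it outside when the slide returns
- tab (a point): centre of the top of the slide's blue upright tab, 71 mm above the surface; the tab is 24 mm (base x) by 10 mm (base y) and rises 57 mm from the deck; at rest at base x -58, y -150 mm; it moves with the slide. Beside it stands only the low channel wall (top z 28 mm), 29 mm off
- moss_holder: white ceramic moss ball holder, 76 mm across, with a green ball in it, 77 mm high, a loose bystander, to be left alone; origin in the centre of its underside
- tub: closed blue tub, 118 x 93 mm, 67 mm high, a loose bystander, to be left alone; origin in the centre of its underside
- scoop: green plastic gravel scoop lying down, 185 mm long, 65 mm wide, 35 mm high, a loose bystander, to be left alone; origin on its underside, 62 mm from the tip, handle to its own -x
- tweezers: steel tweezers lying down, 200 mm long, 10 mm high, a loose bystander, to be left alone; origin in the centre of its underside
- dropper: small amber bottle, 36 mm diameter, 75 mm high, a loose bystander, to be left alone; origin in the centre of its underside
- scraper: black glass scraper, 70 x 50 mm, 34 mm high, a loose bystander, to be left alone; origin in the centre of its underside

How it is judged:
By the outcome, as a careful person would: the job done as asked, in the order asked, and still so for the second after the job is handed in, while the arm keeps its last pose, push and grip.
It also fails if it takes over 54 s, if anything falls off the work surface, if the arm or the gripper's body presses on something with over 40 N, if the wrist force passes 120 N, or if a joint passes its speed limit or range.

## Working session

There is one attempt and no reset: what is moved stays moved. The work goes in short steps, Python scripts to look and compute and a tool call to move; the robot and the scene stay as the last step left them, time stands still between calls to the robot, and variables do not carry over. Pictures are saved under pics/ and viewed, at most 10 in all, crops included, and the job is handed in when it is done.

```bash
ls; mkdir -p pics; python3 - <<'E'
from bench import r, cam
import cv2
for n in("scene","top"):
    c=cam.camera(n); cv2.imwrite(f"pics/{n}0.png",c["img"][:,:,::-1]); print(n,c["fx"],c["fy"],c["cx"],c["cy"],c["pose"])
print(r.read_state())
E
```

```text
bench.py
pics
scene 419.148090174204 419.148090174204 250.08409246860228 192.90894803591922 [[ 0.32049581  0.81517555 -0.48246373  1.29596976]
 [ 0.9472485  -0.27669437  0.16174208 -0.207299  ]
 [-0.00164681 -0.50885071 -0.86085321  1.28535077]
 [ 0.          0.          0.          1.        ]]
top 394.5843191683235 394.5843191683235 254.14560599947842 193.3942933498467 [[-0.02193867 -0.99868974  0.04623319  0.55594083]
 [-0.99958866  0.02105705 -0.01947068  0.03232997]
 [ 0.01847163 -0.04664133 -0.9987409   1.1730761 ]
 [ 0.          0.          0.          1.        ]]
{'time': 0.1, 'joint_positions': array([ 1.30043978,  0.3328243 , -0.06470754,  1.46087866,  0.02160005,
        1.34989728, -0.08854437]), 'joint_vel': array([-0.00019758, -0.00181419,  0.00091073, -0.00041999,  0.0003202 ,
       -0.0020644 ,  0.00150105]), 'joint_torque': array([ 1.45974063e-03, -6.24552655e+01,  2.46927794e-02, -3.90723753e+01,
       -6.14782283e-02,  3.65536648e-02,  3.85859289e-05]), 'ee_pos': array([ 0.15318957, -0.60559694,  0.24381356]), 'eef_rot': array([ 9.92337766e-01,  1.23552937e-01, -1.09443794e-04, -6.46854806e-04]), 'ft_force': array([-0.10874259, -0.1120053 , -0.28963906]), 'torque': array([-0.00305402,  0.04255406,  0.00846502]), 'grip_force': 0.0, 'width': 0.08687677627158329}
```

View pics/top0.png

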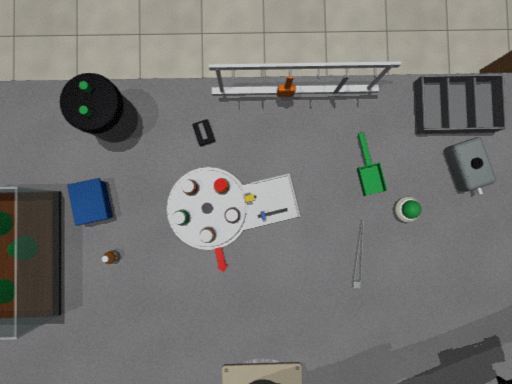

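View pics/scene0.png

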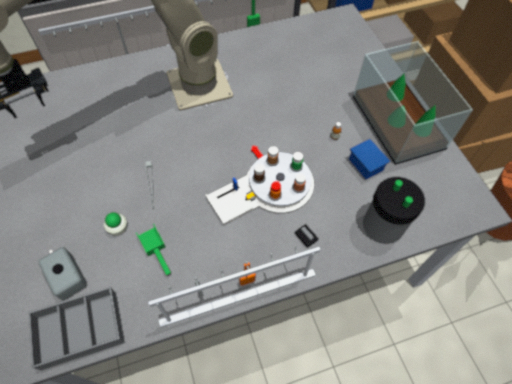

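The top view shows the carousel at about (207,208), the red cap at (221,185), the pointer tip at (223,268), the blue tab at (263,215) and the yellow key at (250,198). The rail behind the carousel and the other bystanders are well clear.

```bash
cat > h.py <<'E'
from bench import r, cam
import cv2, numpy as np
def ray(c,uv,z):
    uv=np.atleast_2d(uv).astype(float)
    d=np.c_[(uv[:,0]-c["cx"])/c["fx"],(uv[:,1]-c["cy"])/c["fy"],np.ones(len(uv))]@c["pose"][:3,:3].T
    t=c["pose"][:3,3]; return t+d*((z-t[2])/d[:,2])[:,None]
def blobs(c,hl,sl,vl,box,mn=6):
    h=cv2.cvtColor(c["img"],cv2.COLOR_RGB2HSV)
    m=cv2.inRange(h,np.array([hl[0],sl,vl]),np.array([hl[1],255,255]))
    if hl[0]==0: m|=cv2.inRange(h,np.array([172,sl,vl]),np.array([180,255,255]))
    k=np.zeros_like(m); x0,y0,x1,y1=box; k[y0:y1,x0:x1]=255
    n,l,s,ce=cv2.connectedComponentsWithStats(m&k)
    return [(s[i],ce[i],np.argwhere(l==i)[:,::-1]) for i in range(1,n) if s[i,4]>=mn]
E
python3 - <<'E'
from h import *
B={"top":(160,155,310,280),"scene":(195,140,325,225)}
for n in B:
    c=cam.camera(n)
    for nm,hl,z in(("red",(0,8),(.109,.014)),("blue",(105,130),(.071,)),("yel",(22,34),(.029,))):
        for s,ce,p in blobs(c,hl,120,70,B[n]):
            print(n,nm,s,ce.round(1),[ray(c,ce,q)[0,:2].round(4) for q in z])
    x0,y0,x1,y1=B[n]; cv2.imwrite(f"pics/{n}1.png",cv2.resize(c["img"][y0:y1,x0:x1,::-1],None,fx=5,fy=4.6 if n=="top" else 5,interpolation=2))
    if n=="top":
        h=cv2.cvtColor(c["img"],cv2.COLOR_RGB2HSV); m=((h[:,:,2]>165)&(h[:,:,1]<40)).astype(np.uint8)
        m[:,246:]=0; m[:155]=0;m[265:]=0; m[:,:150]=0
        p=max(cv2.findContours(m,0,1)[0],key=cv2.contourArea)[:,0]
        for z in(.014,.044):
            w=ray(c,p[p[:,0]<238],z)[:,:2]
            s=np.linalg.lstsq(np.c_[2*w,np.ones(len(w))],(w**2).sum(1),rcond=None)[0]; print("disc",z,s[:2],np.sqrt(s[2]+s[:2]@s[:2]))
E
```

```text
top red [214 178  14  14 137] [220.1 184.6] [array([0.631, 0.103]), array([0.6377, 0.1093])]
top red [215 247  12  25 176] [220.2 259. ] [array([0.4314, 0.1062]), array([0.4203, 0.1128])]
top blue [261 212   4   8  21] [262.9 215.2] [array([ 0.5456, -0.0123])]
top yel [245 195  10   7  56] [249.1 197.8] [array([0.5963, 0.025 ])]
disc 0.014 [0.5706993  0.14748839] 0.1183829305437337
disc 0.044 [0.57031731 0.14450778] 0.11531886260418425
scene red [251 146  12  12  82] [256.1 151.4] [array([0.4852, 0.0871]), array([0.4197, 0.1108])]
scene red [271 182  10  10  82] [275.6 186.4] [array([0.6399, 0.1013]), array([0.587 , 0.1262])]
scene blue [233 178   4  11  33] [234.7 183.1] [array([ 0.5616, -0.0165])]
scene yel [246 192   9   7  42] [249.8 195.2] [array([0.6003, 0.025 ])]
```

View pics/top1.png

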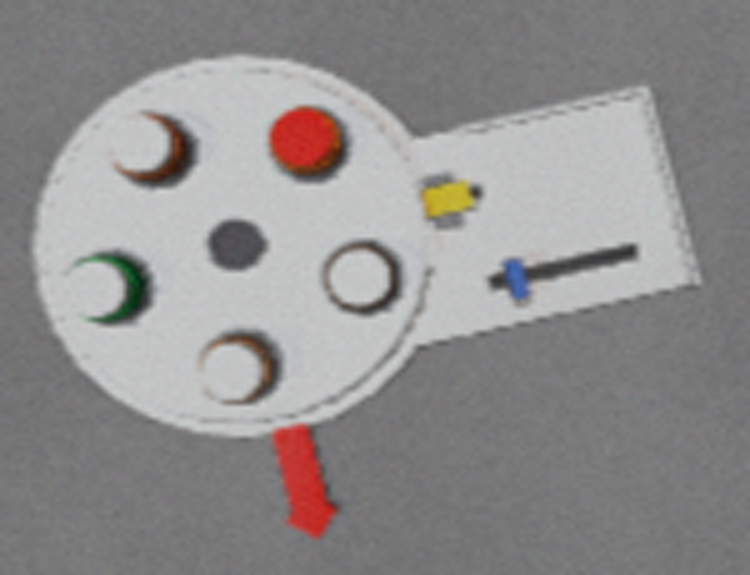

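The crop confirms the geometry: deck outer corners at about (289.6,173.9) and (300,216.5) in the full image, with the base yaw near 13°. I'll fit the base pose jointly and work out the tool shifts.

```bash
cat >> h.py <<'E'
from scipy.optimize import least_squares
from scipy.spatial.transform import Rotation as Rn
def proj(c,P):
    q=(np.atleast_2d(P)-c["pose"][:3,3])@c["pose"][:3,:3]
    return np.c_[c["fx"]*q[:,0]/q[:,2]+c["cx"],c["fy"]*q[:,1]/q[:,2]+c["cy"]]
def W(p,b):
    b=np.atleast_2d(b); co,s=np.cos(p[2]),np.sin(p[2])
    return np.c_[p[0]+co*b[:,0]-s*b[:,1],p[1]+s*b[:,0]+co*b[:,1],b[:,2]]
def rel(target): # target world point -> shift in tool axes
    s=r.read_state(); return Rn.from_quat(s["eef_rot"]).inv().apply(np.array(target)-s["ee_pos"])
def toolyaw():
    x=Rn.from_quat(r.read_state()["eef_rot"]).as_matrix()[:,0]; return np.degrees(np.arctan2(x[1],x[0]))
E
python3 - <<'E'
from h import *
T=cam.camera("top");S=cam.camera("scene")
obs=[(T,(.043,-.255,.022),(289.6,173.9)),(T,(-.087,-.255,.022),(300,216.5)),
(T,(-.058,-.150,.06),(262.9,215.2)),(S,(-.058,-.150,.045),(234.7,183.1)),
(T,(-.153,0,.014),(220.2,259)),(S,(-.153,0,.014),(256.1,151.4)),
(T,(0,-.124,.027),(249.1,197.8)),(S,(0,-.124,.027),(249.8,195.2))]
f=lambda p:np.concatenate([(proj(c,W(p,b))-u)[0] for c,b,u in obs])
q=least_squares(f,[.571,.146,.23],loss="soft_l1"); print(q.x,f(q.x).round(1).reshape(-1,2).tolist())
p=q.x
g=lambda a:np.concatenate([(proj(c,[p[0]+.075*np.cos(a[0]),p[1]+.075*np.sin(a[0]),.105])-u)[0] for c,u in((T,(220.1,184.6)),(S,(275.6,186.4)))])
a=least_squares(g,[-.6]); print("red world angle deg",np.degrees(a.x),g(a.x), "front angle",np.degrees(p[2])-180)
t=W(p,(-.058,-.150,.071))[0];print("tab",t,"red",p[0]+.075*np.cos(a.x),p[1]+.075*np.sin(a.x))
print("yaw",toolyaw(),"rel above tab",rel([*t[:2],.15]))
E
```

```text
[0.56998985 0.14555628 0.21392536] [[-0.3, -0.6], [-0.1, -0.1], [0.2, 0.1], [-0.4, -0.1], [-0.1, -0.0], [0.7, -0.0], [0.2, 0.1], [-0.5, -0.6]]
red world angle deg [-33.8615385] [-0.21673059 -0.40047872 -0.15861567 -1.49557898] front angle -167.74297992158537
tab [ 0.54515656 -0.01333774  0.071     ] red [0.63226883] [0.10376719]
yaw 14.198528184763292 rel above tab [ 0.52520627 -0.47824275  0.09450697]
```

Request:
jog_arm([
  {"sx":0.525, "sy":-0.478, "yaw":-1.537, "aperture":0.05},
  {"sx":0.525, "sy":-0.478, "yaw":-1.537, "aperture":0.05},
  {"sx":0.525, "sy":-0.478, "yaw":-1.537, "aperture":0.05},
  {"sx":0.525, "sy":-0.478, "yaw":-1.537, "aperture":0.05},
  {"sx":0.525, "sy":-0.478, "yaw":-1.537, "aperture":0.05},
  {"sx":0.525, "sy":-0.478, "yaw":-1.537, "aperture":0.05},
  {"sx":0.525, "sy":-0.478, "yaw":-1.537, "aperture":0.05},
  {"sx":0.525, "sy":-0.478, "yaw":-1.537, "aperture":0.05},
  {"sx":0.525, "sy":-0.478, "yaw":-1.537, "aperture":0.05},
  {"sx":0.525, "sy":-0.478, "yaw":-1.537, "aperture":0.05},
  {"sx":0.525, "sy":-0.478, "yaw":-1.537, "aperture":0.05},
  {"sx":0.525, "sy":-0.478, "yaw":-1.537, "aperture":0.05},
])

```text
time: 1.5
ee_pos: [0.4851, -0.1038, 0.2449]
eef_rot: [0.627, 0.779, -0.0, 0.001]
ft_force: [0.3, -0.8, -0.6]
width: 0.0499
grip_force: 0.0
```

```bash
python3 -c "
from h import *
print(toolyaw(),rel([.5452,-.0133,.15]),r.read_state()['joint_positions'].round(2))"
```

```text
102.32641878026992 [0.07565933 0.07796156 0.09491419] [ 0.75  0.09 -0.67  1.76  0.06  1.3   0.29]
```

Request:
jog_arm([
  {"sx":0.0757, "sy":0.078, "sz":0.05, "aperture":0.05},
  {"sx":0.0757, "sy":0.078, "sz":0.09, "aperture":0.05},
  {"sx":0.0757, "sy":0.078, "sz":0.09, "aperture":0.05},
  {"sx":0.0757, "sy":0.078, "sz":0.09, "aperture":0.05},
  {"sx":0.0757, "sy":0.078, "sz":0.09, "aperture":0.05},
  {"sx":0.0757, "sy":0.078, "sz":0.09, "aperture":0.05},
])

```text
time: 2.1
ee_pos: [0.5448, -0.016, 0.1555]
eef_rot: [0.628, 0.778, 0.0, 0.001]
ft_force: [-0.0, 0.2, 0.4]
width: 0.0499
grip_force: 0.0
```

```bash
python3 - <<'E'
from h import *
print(rel([.5452,-.0133,.062]))
T=cam.camera("top");S=cam.camera("scene");w=cam.camera("wrist")
cv2.imwrite("pics/m.png",np.hstack([cv2.resize(S["img"][130:230,190:310],None,fx=3.2,fy=3.84),w["img"][:,:400]])[:,:,::-1])
E
```

```text
[0.00269971 0.00086259 0.09352844]
```

View pics/m.png

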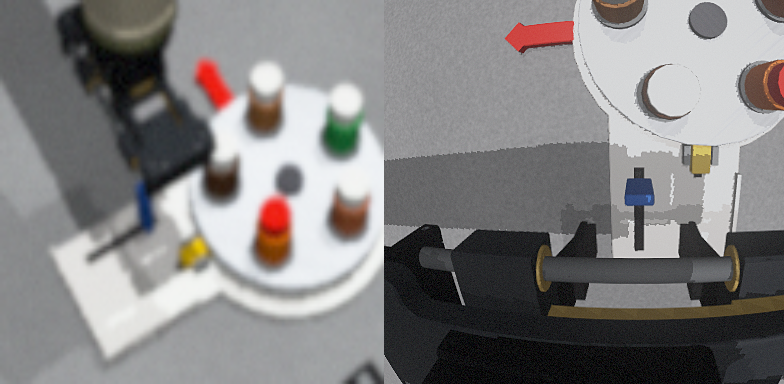

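The wrist view shows the tab centred between the open fingers (fingers at columns about 186 and 321, tab at 255), and the way down is clear. I'll descend and grip.

Request:
jog_arm([
  {"sx":0.0027, "sy":0.001, "sz":0.04, "aperture":0.05},
  {"sx":0.0027, "sy":0.001, "sz":0.07, "aperture":0.05},
  {"sx":0.0027, "sy":0.001, "sz":0.0935, "aperture":0.05},
  {"sx":0.0027, "sy":0.001, "sz":0.0935, "aperture":0.05},
  {"sx":0.0027, "sy":0.001, "sz":0.0935, "aperture":0.015},
  {"sx":0.0027, "sy":0.001, "sz":0.0935, "aperture":0.015},
  {"sx":0.0027, "sy":0.001, "sz":0.0935, "aperture":0.015},
  {"sx":0.0027, "sy":0.001, "sz":0.0935, "aperture":0.015},
  {"sx":0.0027, "sy":0.001, "sz":0.0935, "aperture":0.015},
], squeeze=45)

```text
time: 3.15
ee_pos: [0.5456, -0.0122, 0.0619]
eef_rot: [0.628, 0.779, 0.0, 0.001]
ft_force: [-0.3, 0.2, 4.2]
width: 0.0232
grip_force: 45.0
```

Request:
jog_arm([
  {"sx":-0.01, "aperture":0.015},
  {"sx":-0.02, "aperture":0.015},
  {"sx":-0.03, "aperture":0.015},
  {"sx":-0.04, "aperture":0.015},
  {"sx":-0.048, "aperture":0.015},
  {"sx":-0.054, "aperture":0.015},
  {"sx":-0.058, "aperture":0.015},
  {"sx":-0.06, "aperture":0.015},
  {"sx":-0.06, "aperture":0.015},
  {"sx":-0.06, "aperture":0.015},
])

```text
time: 4.15
ee_pos: [0.5581, -0.069, 0.0618]
eef_rot: [0.627, 0.779, 0.001, -0.0]
ft_force: [-1.9, 7.4, 8.4]
width: 0.0235
grip_force: 45.0
```

```bash
python3 - <<'E'
from h import *
S=cam.camera("scene");T=cam.camera("top")
print(rel([.5456,-.0122,.0619]))
for n,c,B in(("T",T,(240,170,310,240)),("S",S,(195,160,260,225))):
  for s,ce,q in blobs(c,(22,34),120,70,B): print(n,ce,ray(c,ce,.029)[0])
w=cam.camera("wrist")
cv2.imwrite("pics/m2.png",np.hstack([cv2.resize(S["img"][130:230,190:310],None,fx=3.2,fy=3.84),w["img"][:,:400]])[:,:,::-1])
E
```

```text
[ 5.81195229e-02 -2.03194435e-05  1.28092630e-05]
T [262.1884058  194.63768116] [ 0.60479583 -0.01324798  0.029     ]
S [238.7761194  201.58208955] [ 0.61217691 -0.01919154  0.029     ]
```

View pics/m2.png

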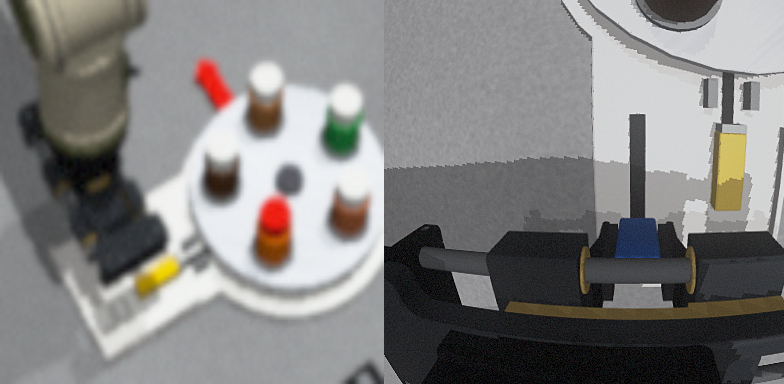

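The key (wrist picture, about (345,170)) is out beyond the channel walls. The force reading shows only the spring so far, so I'll push a little more to meet the end stop.

Request:
jog_arm([
  {"sx":-0.003, "aperture":0.015},
  {"sx":-0.004, "aperture":0.015},
  {"sx":-0.004, "aperture":0.015},
])

```text
time: 4.6
ee_pos: [0.5582, -0.0693, 0.0617]
eef_rot: [0.626, 0.78, 0.002, -0.002]
ft_force: [-6.8, 18.0, 10.5]
width: 0.0236
grip_force: 45.0
```

```bash
python3 -c "
from h import *
print(rel([.5456,-.0122,.0619]))"
```

```text
[5.84493566e-02 6.49977160e-05 1.82234347e-04]
```

At the stop. I'll return, release just before rest, and rise.

Request:
jog_arm([
  {"sx":0.015, "aperture":0.015},
  {"sx":0.027, "aperture":0.015},
  {"sx":0.04, "aperture":0.015},
  {"sx":0.052, "aperture":0.015},
  {"sx":0.06, "aperture":0.015},
  {"sx":0.061, "aperture":0.015},
  {"sx":0.061, "aperture":0.05},
  {"sx":0.061, "aperture":0.05},
  {"sx":0.061, "aperture":0.05},
  {"sx":0.061, "aperture":0.05},
  {"sx":0.061, "sz":-0.04, "aperture":0.05},
  {"sx":0.061, "sz":-0.08, "aperture":0.05},
])

```text
time: 5.8
ee_pos: [0.5446, -0.0152, 0.1411]
eef_rot: [0.628, 0.779, -0.001, -0.001]
ft_force: [1.9, -1.3, -0.3]
width: 0.0494
grip_force: 0.0
```

Request:
jog_arm([
  {"sz":-0.03, "aperture":0.055},
  {"sz":-0.06, "aperture":0.055},
  {"sz":-0.06, "aperture":0.055},
])

```text
time: 6.1
ee_pos: [0.5475, -0.015, 0.2051]
eef_rot: [0.628, 0.779, 0.002, 0.003]
ft_force: [0.0, 0.1, -0.6]
width: 0.0543
grip_force: 0.0
```

```bash
python3 - <<'E'
from h import *
T=cam.camera("top");S=cam.camera("scene");w=cam.camera("wrist")
cv2.imwrite("pics/m3.png",np.hstack([cv2.resize(S["img"][130:230,190:310],None,fx=3.2,fy=3.84),w["img"][:,:400]])[:,:,::-1])
print("yaw",toolyaw(),r.read_state()['joint_positions'].round(2))
p=(.57,.1456,.2139)
for n,c,u in(("S",S,(195,140,325,225)),):
  for s,ce,q in blobs(c,(0,8),120,70,u): print(ce)
for a in(-33.9,):
  a=np.radians(a); print(rel([p[0]+.075*np.cos(a),p[1]+.075*np.sin(a),.2]))
E
```

```text
yaw 102.24228699860308 [ 0.58  0.27 -0.73  1.7   0.19  1.25  0.02]
[256.15384615 151.20512821]
[275.56790123 186.40740741]
[0.09796501 0.1103671  0.00024617]
```

View pics/m3.png

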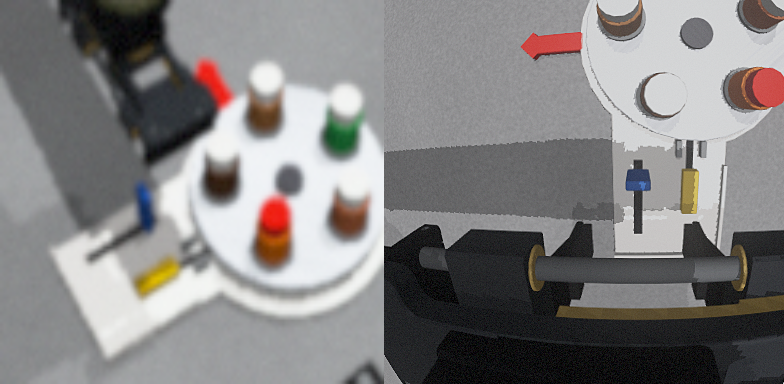

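The slide is back at rest (wrist tab about (254,180)) and the key stays outside the walls. Next I'll go above the red cap, turning the tool to leave range for about 134° of clockwise turn.

Request:
jog_arm([
  {"sx":0.098, "sy":0.1104, "yaw":-0.766, "aperture":0.06},
  {"sx":0.098, "sy":0.1104, "yaw":-0.766, "aperture":0.06},
  {"sx":0.098, "sy":0.1104, "yaw":-0.766, "aperture":0.06},
  {"sx":0.098, "sy":0.1104, "yaw":-0.766, "aperture":0.06},
  {"sx":0.098, "sy":0.1104, "yaw":-0.766, "aperture":0.06},
  {"sx":0.098, "sy":0.1104, "yaw":-0.766, "aperture":0.06},
  {"sx":0.098, "sy":0.1104, "yaw":-0.766, "aperture":0.06},
])

```text
time: 6.95
ee_pos: [0.6322, 0.1038, 0.1999]
eef_rot: [0.293, 0.956, -0.0, -0.001]
ft_force: [0.4, -0.5, 0.2]
width: 0.06
grip_force: 0.0
```

```bash
cat >> h.py <<'E'
def fish(c,P):
    q=(np.atleast_2d(P)-c["pose"][:3,3])@c["pose"][:3,:3]
    th=np.arctan2(np.hypot(q[:,0],q[:,1]),q[:,2]); ph=np.arctan2(q[:,1],q[:,0])
    return np.c_[c["cx"]+c["fx"]*th*np.cos(ph),c["cy"]+c["fy"]*th*np.sin(ph)]
E
python3 - <<'E'
from h import *
w=cam.camera("wrist"); cv2.imwrite("pics/m4.png",w["img"][:,:,::-1])
print(toolyaw(),r.read_state()['joint_positions'].round(2),rel([.6323,.1038,.114]))
print(fish(w,[[.6323,.1038,.109]]))
for s,ce,q in blobs(w,(0,8),150,120,(0,0,512,384),30):
    print(s,ce)
    f=lambda x:(fish(w,[[x[0],x[1],.109]])[0]-ce)
    print(least_squares(f,[.63,.1]).x)
E
```

```text
145.90120706997197 [ 0.38  0.53 -0.86  1.44  0.4   1.35  0.48] [-2.15324553e-06  1.61656573e-04  8.62540656e-02]
[[253.55580492 201.96280043]]
[134   1  45  43 950] [155.22315789  21.04736842]
[0.46411089 0.12322601]
[ 233  182   41   39 1186] [253.07166948 200.94350759]
[0.63134999 0.10396481]
```

View pics/m4.png

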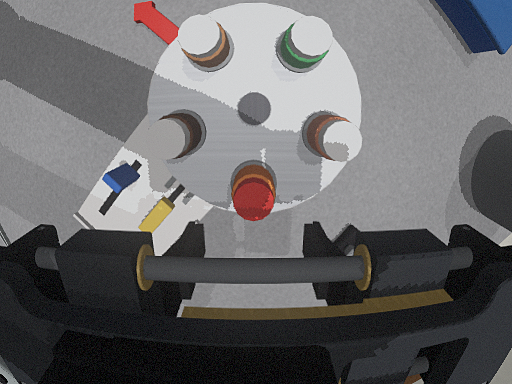

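The wrist view shows the red cap at (253,201), about 1 mm from my estimate. It sits centred between the fingers, so I'll descend and grip.

Request:
jog_arm([
  {"sx":0.0005, "sz":0.04, "aperture":0.06},
  {"sx":0.0005, "sz":0.07, "aperture":0.06},
  {"sx":0.0005, "sz":0.086, "aperture":0.06},
  {"sx":0.0005, "sz":0.086, "aperture":0.06},
  {"sx":0.0005, "sz":0.086, "aperture":0.025},
  {"sx":0.0005, "sz":0.086, "aperture":0.025},
  {"sx":0.0005, "sz":0.086, "aperture":0.025},
  {"sx":0.0005, "sz":0.086, "aperture":0.025},
  {"sx":0.0005, "sz":0.086, "aperture":0.025},
], squeeze=40)

```text
time: 7.9
ee_pos: [0.6326, 0.1045, 0.1158]
eef_rot: [0.291, 0.957, 0.0, 0.001]
ft_force: [-0.8, -0.9, 3.1]
width: 0.0329
grip_force: 40.0
```

```bash
python3 - <<'E'
import numpy as np
for t in np.arange(.12,1.21,.12): print([*np.round([.075*(1-np.cos(t)),-.075*np.sin(t)],4),round(t,2)])
E
```

```text
[np.float64(0.0005), np.float64(-0.009), np.float64(0.12)]
[np.float64(0.0021), np.float64(-0.0178), np.float64(0.24)]
[np.float64(0.0048), np.float64(-0.0264), np.float64(0.36)]
[np.float64(0.0085), np.float64(-0.0346), np.float64(0.48)]
[np.float64(0.0131), np.float64(-0.0423), np.float64(0.6)]
[np.float64(0.0186), np.float64(-0.0495), np.float64(0.72)]
[np.float64(0.0249), np.float64(-0.0558), np.float64(0.84)]
[np.float64(0.032), np.float64(-0.0614), np.float64(0.96)]
[np.float64(0.0397), np.float64(-0.0661), np.float64(1.08)]
[np.float64(0.0478), np.float64(-0.0699), np.float64(1.2)]
```

Request:
jog_arm([
  {"sx":0.0005, "sy":-0.009, "yaw":0.12, "aperture":0.025},
  {"sx":0.0021, "sy":-0.0178, "yaw":0.24, "aperture":0.025},
  {"sx":0.0048, "sy":-0.0264, "yaw":0.36, "aperture":0.025},
  {"sx":0.0085, "sy":-0.0346, "yaw":0.48, "aperture":0.025},
  {"sx":0.0131, "sy":-0.0423, "yaw":0.6, "aperture":0.025},
  {"sx":0.0186, "sy":-0.0495, "yaw":0.72, "aperture":0.025},
  {"sx":0.0249, "sy":-0.0558, "yaw":0.84, "aperture":0.025},
  {"sx":0.032, "sy":-0.0614, "yaw":0.96, "aperture":0.025},
  {"sx":0.0397, "sy":-0.0661, "yaw":1.08, "aperture":0.025},
  {"sx":0.0478, "sy":-0.0699, "yaw":1.2, "aperture":0.025},
  {"sx":0.0478, "sy":-0.0699, "yaw":1.2, "aperture":0.025},
])

```text
time: 9.0
ee_pos: [0.5535, 0.073, 0.1158]
eef_rot: [0.781, 0.624, 0.0, 0.001]
ft_force: [1.4, -0.7, 2.2]
width: 0.0331
grip_force: 40.0
```

```bash
python3 -c "
from h import *
e=r.read_state()['ee_pos'][:2]-np.array([.57,.1456]);print(toolyaw(),np.hypot(*e),np.degrees(np.arctan2(e[1],e[0])),r.read_state()['joint_positions'].round(2))"
```

```text
77.28838630124294 0.0744609114092107 -102.79867461102272 [ 0.34  0.37 -0.65  1.76  0.25  1.09 -0.62]
```

Request:
jog_arm([
  {"sx":0.0005, "sy":-0.009, "yaw":0.12, "aperture":0.025},
  {"sx":0.0021, "sy":-0.0178, "yaw":0.24, "aperture":0.025},
  {"sx":0.0048, "sy":-0.0264, "yaw":0.36, "aperture":0.025},
  {"sx":0.0085, "sy":-0.0346, "yaw":0.48, "aperture":0.025},
  {"sx":0.0131, "sy":-0.0423, "yaw":0.6, "aperture":0.025},
  {"sx":0.0186, "sy":-0.0495, "yaw":0.72, "aperture":0.025},
  {"sx":0.0249, "sy":-0.0558, "yaw":0.84, "aperture":0.025},
  {"sx":0.032, "sy":-0.0614, "yaw":0.96, "aperture":0.025},
  {"sx":0.0397, "sy":-0.0661, "yaw":1.08, "aperture":0.025},
  {"sx":0.0432, "sy":-0.0679, "yaw":1.133, "aperture":0.025},
  {"sx":0.0432, "sy":-0.0679, "yaw":1.133, "aperture":0.025},
  {"sx":0.0432, "sy":-0.0679, "yaw":1.133, "aperture":0.025},
])

```text
time: 10.2
ee_pos: [0.497, 0.1299, 0.1157]
eef_rot: [0.994, 0.111, -0.0, 0.0]
ft_force: [-4.3, -1.7, 10.6]
width: 0.0331
grip_force: 40.0
```

```bash
python3 - <<'E'
from h import *
e=r.read_state()['ee_pos'][:2]-np.array([.57,.1456]);print(toolyaw(),np.hypot(*e),np.degrees(np.arctan2(e[1],e[0])),r.read_state()['joint_positions'].round(2))
S=cam.camera("scene");T=cam.camera("top");w=cam.camera("wrist")
cv2.imwrite("pics/m5.png",np.hstack([cv2.resize(T["img"][155:280,160:310],None,fx=2.6,fy=3.072),w["img"][:,:400]])[:,:,::-1])
for s,ce,q in blobs(w,(0,8),150,120,(0,0,512,384),30):
    for z in(.109,.014):
        x=least_squares(lambda x:fish(w,[[x[0],x[1],z]])[0]-ce,[.55,.1]).x; print(s,ce.round(1),z,x,np.degrees(np.arctan2(x[1]-.1456,x[0]-.57)))
E
```

```text
12.706070252833465 0.07467594240335376 -167.87008131468724 [ 0.14  0.25 -0.55  1.88  0.15  1.05 -1.81]
[244 223  12   7  34] [248.3 225.6] 0.109 [0.5112343  0.13584027] -170.5704586871616
[244 223  12   7  34] [248.3 225.6] 0.014 [0.47127454 0.12861961] -170.24084022604754
[225 223  52  32 284] [249.4 233.9] 0.109 [0.50657166 0.13417549] -169.7895409134553
[225 223  52  32 284] [249.4 233.9] 0.014 [0.46359032 0.12587598] -169.4988818255252
[226 245  56  13 148] [253.1 255. ] 0.109 [0.49426122 0.12938618] -167.91675934395462
[226 245  56  13 148] [253.1 255. ] 0.014 [0.44330219 0.11798301] -167.7032808781688
[238 284  30  23 435] [252.3 293.2] 0.109 [0.46825004 0.12400716] -168.01874226503276
[238 284  30  23 435] [252.3 293.2] 0.014 [0.40043469 0.10911816] -167.85795049451013
```

View pics/m5.png

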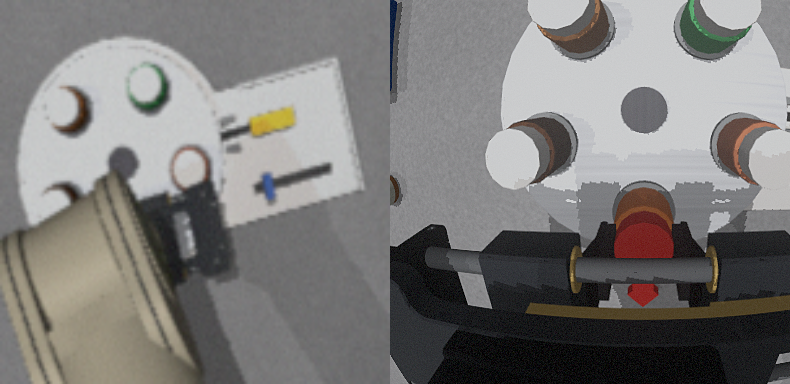

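The wrist view shows the red cap (253,240) held between the pads. The pointer arrow (252,293) lies straight under its radial line: both are at about -167.9° from the axis. I'll let it settle, firm up the grip and hand in.

Request:
jog_arm([
  {"aperture":0.025},
  {"aperture":0.025},
  {"aperture":0.025},
  {"aperture":0.025},
  {"aperture":0.025},
], squeeze=45)

```text
time: 10.85
ee_pos: [0.497, 0.1299, 0.1157]
eef_rot: [0.994, 0.111, -0.0, 0.0]
ft_force: [-4.8, -2.8, 9.5]
width: 0.0331
grip_force: 45.0
```

```bash
python3 -c "
from h import *
s=r.read_state();e=s['ee_pos'][:2]-np.array([.57,.1456]);print(np.degrees(np.arctan2(e[1],e[0])),abs(s['joint_vel']).max());print(r.close_job())"
```

```text
-167.8430882243521 0.0021157243365767116
the job is handed in; nothing more can be done
None
```

The job is handed in at about 11 s: the key is out of its channel, the slide has sprung back, and the red-capped jar is at the pointer to within about 0.3° by my measurement, held still at 45 N; the verdict was not shown.

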